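# Find the hidden socket with the turntable's drop pin, then lock the stand

## Task

Slide the wooden turntable tray about in its stand, flat and without lifting it out, until its loose centre pin drops fully into the hidden socket underneath (the red knob comes down onto the hub). Then push the orange locking slide all the way to the red-dot end of its track, let go, and leave the mug and the honey jar where they are.

Things in the scene. Friction and masses are not known exactly. Their poses are not given: they have to be found in the camera images.
- stand: Dark wooden stand, fixed: a round dish 256 mm across, 44 mm high, 244 mm wide inside, with an ear on its +y side for the locking slide. Origin: centre of its underside; y along the slide's track, z up. A flat block in it, hidden under the tray, carries the tray 36 mm above the worktop; in the block is the blind socket, 27 mm across, 22 mm deep, elsewhere each time.
- hub (a point): Centre of the hub of the loose light-wood tray (disc 190 mm across, 8 mm thick, rim 14 mm high; about 0.45 kg with pin). Hub: 46 mm across, from 12 to 44 mm above the tray's underside; this point is on its axis, 26 mm above the underside, 62 mm above the worktop. The tray slides flat on the block, up to 27 mm from the dish's centre in any direction.
- pin_top (a point): Centre of the top of the red knob (24 mm across, 12 mm high) on the drop pin, which runs down the hub's axis: 108 mm above the worktop with the pin up (16 mm gap between knob and hub), 92 mm with the pin down (knob on the hub). At the start the socket's centre is 11 to 21 mm from the pin's axis, in an unknown direction.
- pin (a joint): How far the drop pin has come down, m: 0 up (tip slides on the block), 0.016 fully down. Steel, 20 mm in diameter, bevelled tip, 0.15 kg. It falls by its own weight when it passes within about 3 mm of the socket's centre; the tray can then slide only some 3 mm. Hard sideways pressure can jam it half-way; easing off frees it.
- lock_top (a point): Centre of the top of the orange grip of the locking slide, 74 mm above the worktop. The grip is a block 20 mm along the track, 28 mm across it and 40 mm high. This point's y axis points along the track to the red-dot (locked) end, next to the dish. The track is an aluminium bar 110 mm long, 40 mm wide, its top 34 mm above the worktop.
- lock (a joint): Travel of the locking slide in m: 0 at the white-dot end, 0.060 fully home at the red-dot end (a hard stop). It moves at about 2 N and stays where it is left.
- mug_green: Dark green mug, loose, 98 mm high, on the right; a bystander. Origin: centre of its underside.
- honey_jar: Honey jar with a green lid, loose, 84 mm high, at the back left; a bystander. Origin: centre of its underside.

How it is judged:
On the way, in this order (a step that is already met when the one before it is completed fails the run):
1. the pin has dropped into the socket (value of joint pin above 0.012 m and z of hub in the frame of stand below 0.067 m), for 0.2 s.
2. the locking slide is home at the red-dot end (value of joint lock above 0.054 m), for 0.2 s.
At the end, for the whole second after the job is handed in: The pin is down by more than 12 of its 16 mm, the tray lies flat in the dish (hub 57 to 67 mm above the stand's underside, within 27 mm of the dish's axis, tilted less than 0.06 rad), and the locking slide is within 6 mm of the red-dot end (all of step 1 and z of hub in the frame of stand above 0.057 m and horizontal distance between hub and stand below 0.027 m and angle between hub's own z axis and vertical below 0.06 rad and value of joint lock above 0.054 m); the robot touches nothing.
It fails at once if the tray is lifted more than 20 mm off the block (z of hub in the frame of stand above 0.082 m).
It fails at once if the mug is moved more than 30 mm (distance of mug_green from where it was at the start of the episode above 0.03 m).
It fails at once if the honey jar is moved more than 30 mm (distance of honey_jar from where it was at the start of the episode above 0.03 m).
It also fails if it takes over 54 s, if anything falls off the work surface, if the arm or the gripper's body presses on something with over 40 N, if the wrist force passes 120 N, or if a joint passes its speed limit or range.

## Robot

A 6-joint arm with a two-finger parallel gripper is mounted at the origin on a cart in front of the work surface, level with it; the furniture and walls round the work are solid. World frame = base frame: x ahead of the robot, y to its left, z up, the work surface at z = 0. Lengths are in m, angles in rad, forces in N, time in s.
With the tool pointing down it reaches from about 0.375 to 0.9 m from the base axis. Payload 3.1 kg.
Tool frame: the origin (TCP) lies midway between the tips of the shut fingers; the grasp point (between the pads) lies 19 mm behind it; z points along the fingers, y is the line along which they close (so a half turn about z gives the same grasp; the last joint's range is limited). The gripper opens to 85 mm and grips with 20 to 120 N. Pads are 22 mm wide; open, the fingers measure 114 mm over their backs; the gripper's body (76 mm by 85 mm) begins 54 mm behind the grasp point. The pads swing forward as they close: fully open they stand 13 mm farther back than shut.
Start: joints at [-1.317, 0.527, 1.433, -0, 1.181, -0.178], TCP at [0.262, -0.567, 0.209] pointing down, gripper open.
Joint ranges: [-3.08, 3.08], [-0.75, 2.2], [0.22, 2.44], [-1.43, 4.57], [0, 2.65], [-2.85, 2.85]. Speed limits (rad/s): [2.79, 2.79, 3.14, 3.14, 3.14, 3.14].

## Interface

Orientations are given as a unit quaternion [x, y, z, w].
In Python, from station import manip gives the robot as it stands.
- The arm moves only by the tool step_arm, never from a script. Its argument "targets" is text: rows parted by semicolons, each of 4 numbers parted by spaces: the shift along the tool's x, y, z in mm, then the turn about the tool's z in degrees. A call has 1 to 12 rows; each row is the pose to reach, as a shift and turn from the pose commanded when the call began, along the tool's axes at that moment; what a row does not reach only later rows make up. A row lasts 1/10 s, in which the tool goes at most 50 mm and 8.59 degrees, less where a joint would pass 70% of its speed; a pose out of reach is approached as far as the arm can. A call with a gripper value outside its range is refused whole. "gripper" is the closure, from 0 (fully open) to 1 (shut), set as the call begins (left out, the last holds). The fingers move at their own pace and stop on an object; "squeeze" is the grip in N (left out, the last holds). Time passes only in rows, so rows that repeat a pose let the fingers close. It gives the time, the measured TCP pose, the force, the opening and the grip force at its end, in the units of the state.
- manip.sense(): the state, without advancing time (a new reading comes with each control period).
- manip.snapshot(name): name is "scene" or "top" or "wrist"; returns the picture (384x512x3 uint8, red, green, blue); there is no depth.
- manip.get_calibration(name): a dict with "fov_y" (degrees; the focal length in pixels is half the picture's height over the tangent of half this angle, whatever the lens; pixels are square), "cx", "cy" (the principal point, pixels), "extrinsics" (4x4, takes a point from camera to world coordinates); the wrist camera has in their place "tool_from_camera" (4x4, takes a point from camera to tool coordinates, whose origin is the TCP and whose axes are the flange's). Camera axes: x right, y down, z forward; pixel columns grow to the right and rows downward; lengths in m; the calibration is good to about 2 mm. A picture is of the moment at which its call begins: read the wrist's pose just before it. get_calibration takes no time and is no camera call.
- manip.sign_off(): hands the job in; it is judged then, once.
Trained networks look in the newest picture that a camera, given by its name, has taken for a name from the list of things; names that differ only in an ending like _2 or _b are one class to them, and where a whole thing is asked for, a point or a joint stands for the part that bears it (a point fixed in the world has none). Each returns a list of dicts, best first, with "p" (0 to 1); they miss things now and then, are a little off and sometimes report something else, mostly with a low value. They report only what shows in the picture. A call takes as long as a camera call.
- manip.recognise(camera, query): "position" ([column, row] in pixels, amid what is visible of it).
- manip.masks_of(camera, query): "pixels" (384x512 bool, what is visible of it) and "position" ([column, row] in pixels, amid what is visible of it).
- manip.mark_of(camera, query): "position" ([column, row] in pixels: a listed point, or the origin of a listed thing).
The state is a dict: "t": time; "q": joint angles; "qd": joint speeds; "tau": joint torques, N m; "tcp_pos": TCP position; "tool_rot": TCP orientation; "force": force on the tool from outside, world axes, zero at the start; "ft_torque": the same for the moment, N m; "finger_gap": opening from 0.0 (shut) to 1.0 (fully open); "gripper_force": force on a finger pad.
Only numpy, scipy, OpenCV 4.12 (cv2) and the standard library are available. Lean on these libraries where they do the work, as an engineer would, in place of code of your own. Each camera call takes 0.05 s, during which the arm holds its last target. There are 200 camera calls.

## Working session

There is one attempt and no reset: what is moved stays moved. The work goes in short steps, Python scripts to look and compute and a tool call to move; the robot and the scene stay as the last step left them, time stands still between calls to the robot, and variables do not carry over. Pictures are saved under pics/ and viewed, at most 10 in all, crops included, and the job is handed in when it is done.

Besides the shell and the picture viewer there is one more tool, called after ">>>" as name(argument=value, ...) on one line, values as JSON. step_arm: Moves the arm, as the interface text tells. Its arguments: {"type":"object","properties":{"targets":{"type":"string"},"gripper":{"type":"number"},"squeeze":{"type":"number"}},"required":["targets"]}

```bash
mkdir -p pics; cat > h.py <<'E'
import numpy as np, cv2
from station import manip
from scipy.spatial.transform import Rotation as R
def cam(n):
    c=manip.get_calibration(n); f=192/np.tan(np.radians(c["fov_y"])/2)
    if "extrinsics" in c: T=np.array(c["extrinsics"])
    else:
        s=manip.sense(); B=np.eye(4); B[:3,:3]=R.from_quat(s["tool_rot"]).as_matrix(); B[:3,3]=s["tcp_pos"]; T=B@np.array(c["tool_from_camera"])
    return f,c["cx"],c["cy"],T
def at_z(n,p,z,C=None):
    f,cx,cy,T=C or cam(n); d=T[:3,:3]@np.array([(p[0]-cx)/f,(p[1]-cy)/f,1.]); o=T[:3,3]
    return (o+d*(z-o[2])/d[2]).round(4)
def proj(n,X,C=None):
    f,cx,cy,T=C or cam(n); q=T[:3,:3].T@(np.array(X)-T[:3,3]); return q[:2]/q[2]*f+[cx,cy]
def snap(n,name):
    C=cam(n); im=manip.snapshot(n); cv2.imwrite(f"pics/{name}.png",im[:,:,::-1]); return C
E
python3 - <<'E'
from h import *
s=manip.sense(); print(s)
for n in("top","scene"):
    C=snap(n,n+"0"); print(n,C[3].round(3).tolist())
    for q,z in(("stand",0),("hub",.062),("pin_top",.108),("lock_top",.074),("mug_green",0),("honey_jar",0)):
        print(q,[(np.round(r["position"]),round(r["p"],2),at_z(n,r["position"],z,C)) for r in manip.mark_of(n,q)[:2]])
a=cv2.imread("pics/top0.png");
E
```

```text
{'t': 0.0, 'q': array([-1.31651240e+00,  5.28497540e-01,  1.43390571e+00,  2.36272858e-06,
        1.18138401e+00, -1.78494957e-01]), 'qd': array([ 1.08436442e-04,  4.65692527e-04,  1.89899036e-05, -3.80269117e-04,
       -1.24554976e-04,  7.86508240e-04]), 'tau': array([-4.95122492e-05, -4.42349732e+01, -1.78027457e+01, -3.12251022e-04,
        8.49163014e-03, -3.34483950e-06]), 'tcp_pos': array([ 0.26195716, -0.56661304,  0.20791331]), 'tool_rot': array([ 9.76678526e-01,  2.14704103e-01, -4.04801703e-05, -1.09655750e-03]), 'force': array([ 0.69958298,  0.00938514, -0.52591137]), 'ft_torque': array([ 0.01431324, -0.00740337, -0.01546567]), 'gripper_force': 0.0, 'finger_gap': 1.0015288383556507}
top [[-0.013, -0.999, 0.038, 0.544], [-1.0, 0.014, 0.012, -0.158], [-0.013, -0.038, -0.999, 1.152], [0.0, 0.0, 0.0, 1.0]]
stand []
hub [(array([249., 215.]), 0.89, array([ 0.507 , -0.1008,  0.062 ]))]
pin_top [(array([250., 215.]), 0.38, array([ 0.5082, -0.1063,  0.108 ])), (array([248., 212.]), 0.38, array([ 0.5169, -0.0998,  0.108 ]))]
lock_top [(array([175., 218.]), 0.57, array([0.5027, 0.1189, 0.074 ]))]
mug_green [(array([374., 220.]), 0.57, array([ 0.4848, -0.4901,  0.    ]))]
honey_jar []
scene [[-0.769, -0.261, 0.584, -0.171], [-0.639, 0.311, -0.703, 0.771], [0.002, -0.914, -0.406, 0.617], [0.0, 0.0, 0.0, 1.0]]
stand [(array([271., 226.]), 0.73, array([ 0.508 , -0.0989,  0.    ]))]
hub [(array([274., 204.]), 0.79, array([ 0.5177, -0.1241,  0.062 ])), (array([225., 234.]), 0.63, array([0.509 , 0.1059, 0.062 ]))]
pin_top [(array([271., 191.]), 0.57, array([ 0.5226, -0.1161,  0.108 ]))]
lock_top [(array([222., 233.]), 0.66, array([0.5025, 0.1203, 0.074 ]))]
mug_green []
honey_jar [(array([149., 246.]), 0.64, array([0.705 , 0.2206, 0.    ]))]
```

View pics/top0.png

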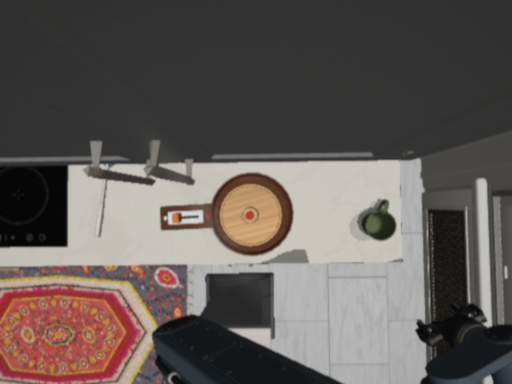

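View pics/scene0.png

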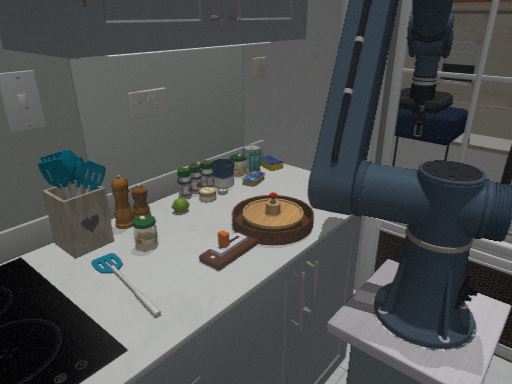

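The top view shows the tray hub at about (250,215), the orange grip at (175,217), and the mug at (378,220). The scene view shows the honey jar at (146,232) at the back left. Next I move above the hub and align the tool axes with the world.

>>> step_arm(targets="38 -28 -4 2.3;76 -57 -8 4.6;114 -86 -12 6.9;152 -115 -16 9.2;190 -143 -20 11.5;228 -172 -24 13.8;266 -200 -28 16.1;304 -229 -32 18.4;342 -258 -36 20.7;380 -286 -40 23;418 -315 -40 24.8;418 -315 -40 24.8", gripper=0)

```text
t: 1.9
tcp_pos: [0.5114, -0.101, 0.2493]
tool_rot: [1.0, 0.003, 0.001, -0.001]
force: [-0.2, 0.4, -0.5]
finger_gap: 1.001
gripper_force: 0.0
```

>>> step_arm(targets="0 0 0 0;0 0 0 0;0 0 0 0")

```text
t: 2.2
tcp_pos: [0.509, -0.1074, 0.2489]
tool_rot: [1.0, -0.001, -0.0, 0.0]
force: [0.1, -1.0, -1.1]
finger_gap: 1.001
gripper_force: 0.0
```

```bash
python3 - <<'E'
from h import *
s=manip.sense(); print(s["t"],s["tcp_pos"],s["tool_rot"],s["force"])
C=snap("wrist","w0"); print(C[3].round(3).tolist())
for q,z in(("stand",0),("hub",.062),("pin_top",.108),("lock_top",.074)):
    print(q,[(np.round(r["position"]),round(r["p"],2),at_z("wrist",r["position"],z,C)) for r in manip.mark_of("wrist",q)[:2]])
# stand centre: dish top rim ellipse, via mask in top & wrist
E
```

```text
2.2 [ 0.50897422 -0.10740766  0.24885566] [ 9.99999406e-01 -1.07524496e-03 -1.59345008e-04  8.46512346e-05] [ 0.07333646 -0.9752158  -1.09096439]
[[-0.002, -0.95, -0.311, 0.589], [-1.0, 0.002, 0.001, -0.108], [-0.0, 0.311, -0.95, 0.415], [0.0, 0.0, 0.0, 1.0]]
stand []
hub [(array([256., 167.]), 0.58, array([ 0.5056, -0.1057,  0.062 ]))]
pin_top []
lock_top [(array([ 45., 176.]), 0.95, array([0.4999, 0.1187, 0.074 ]))]
```

View pics/w0.png

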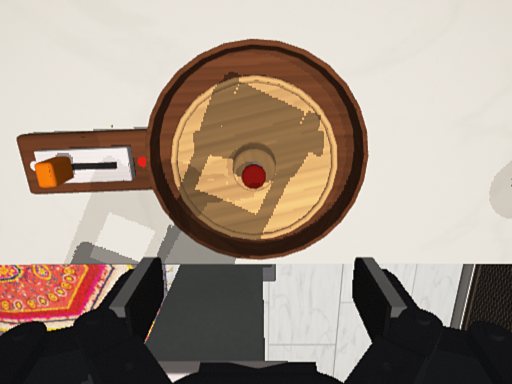

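The wrist view shows the knob at (254,177), the dish outline spanning x 148–367 and y 39–258, the tray spanning x 172–337 and y 75–240, and the orange grip at (52,172).

```bash
python3 - <<'E'
from h import *
C=cam("wrist")
im=cv2.imread("pics/w0.png").astype(int); b,g,r=im[...,0],im[...,1],im[...,2]
m=(r>110)&(g<50)&(b<50); m[:140]=0;m[210:]=0;m[:,:220]=0;m[:,290:]=0; ys,xs=np.nonzero(m); print("knob",at_z("wrist",(xs.mean(),ys.mean()),.105,C))
def mid(l,rr,t,bb,z):
    P=[at_z("wrist",p,z,C) for p in l_]
    return P
for nm,z,pts in(("dish",.044,[(148,150),(367,150),(257,39),(257,258)]),("tray",.050,[(172,158),(337,158),(254,75),(254,240)])):
    P=np.array([at_z("wrist",p,z,C) for p in pts]); print(nm,(P[2,0]+P[3,0])/2,(P[0,1]+P[1,1])/2,P[2,0]-P[3,0],P[0,1]-P[1,1])
m=(r>200)&(g>70)&(g<160)&(b<70);m[:130]=0;m[210:]=0;m[:,90:]=0;ys,xs=np.nonzero(m);print(xs.min(),xs.max(),ys.min(),ys.max())
for p in((33,160),(57,160),(33,172),(68,172)): print(at_z("wrist",p,.074,C))
E
```

```text
knob [ 0.5082 -0.1038  0.105 ]
dish 0.5104 -0.1074 0.2522 0.2484
tray 0.50695 -0.10405 0.18930000000000002 0.1855
35 55 163 186
[0.5171 0.1289 0.074 ]
[0.5171 0.1036 0.074 ]
[0.5041 0.1317 0.074 ]
[0.504  0.0944 0.074 ]
```

>>> step_arm(targets="0 -2 25 0;-1 -3 60 0;-1 -4 95 0;-1 -4 130 0;-1 -4 155 0;-1 -4 175 0;-1 -4 188 0;-1 -4 196 0;-1 -4 196 0;-1 -4 196 0")

```text
t: 3.45
tcp_pos: [0.5089, -0.1024, 0.0533]
tool_rot: [1.0, -0.0, 0.0, 0.0]
force: [0.2, 0.1, 0.4]
finger_gap: 1.0
gripper_force: 0.0
```

>>> step_arm(targets="0 0 0 0;0 0 0 0;0 0 0 0;0 0 0 0;0 0 0 0;0 0 0 0;0 0 0 0;0 0 0 0", gripper=1, squeeze=25)

```text
t: 4.25
tcp_pos: [0.509, -0.1027, 0.0542]
tool_rot: [1.0, 0.0, 0.001, 0.001]
force: [-2.0, -0.7, 6.7]
finger_gap: 0.492
gripper_force: 19.9
```

>>> step_arm(targets="4 0 0 0;8.5 0 0 0;13 0 0 0;12.2 4.4 0 0;10 8.4 0 0;6.5 11.3 0 0;6.5 11.3 0 0")

```text
t: 4.95
tcp_pos: [0.5152, -0.1116, 0.0544]
tool_rot: [1.0, -0.001, 0.001, -0.001]
force: [0.3, 6.9, 9.9]
finger_gap: 0.487
gripper_force: 20.9
```

>>> step_arm(targets="-4.2 1.5 0 0;-8.8 1.5 0 0;-13 0 0 0;-16.5 -2.9 0 0;-18.7 -6.9 0 0;-19.5 -11.3 0 0;-19.5 -11.3 0 0")

```text
t: 5.65
tcp_pos: [0.5061, -0.1088, 0.0579]
tool_rot: [1.0, 0.0, 0.012, 0.007]
force: [5.1, -9.7, 17.3]
finger_gap: 0.265
gripper_force: 33.9
```

>>> step_arm(targets="0 0 0 0;0 0 0 0;0 0 0 0", gripper=0)

```text
t: 5.95
tcp_pos: [0.4951, -0.1019, 0.0532]
tool_rot: [1.0, -0.0, -0.0, -0.0]
force: [0.1, -0.1, -0.6]
finger_gap: 0.768
gripper_force: 0.0
```

>>> step_arm(targets="0 0 -30 0;0 0 -70 0;0 0 -110 0;0 0 -150 0;0 0 -180 0;0 0 -180 0;0 0 -180 0")

```text
t: 6.65
tcp_pos: [0.4948, -0.1015, 0.2326]
tool_rot: [1.0, 0.0, -0.0, -0.0]
force: [-0.5, 0.2, -1.2]
finger_gap: 1.001
gripper_force: 0.0
```

```bash
python3 - <<'E'
from h import *
s=manip.sense(); print(s["t"],s["tcp_pos"],s["tool_rot"],s["force"])
C=snap("wrist","w1"); im=cv2.imread("pics/w1.png").astype(int); b,g,r=im[...,0],im[...,1],im[...,2]
m=(r>110)&(g<50)&(b<50); m[:120]=0;m[230:]=0;m[:,:210]=0;m[:,310:]=0; ys,xs=np.nonzero(m);print(xs.mean(),ys.mean(),at_z("wrist",(xs.mean(),ys.mean()),.105,C),at_z("wrist",(xs.mean(),ys.mean()),.089,C))
E
```

```text
6.65 [ 0.49478871 -0.1015035   0.23264384] [ 9.99999894e-01  1.70082847e-04 -3.76545344e-04 -2.04373843e-04] [-0.45943262  0.18549251 -1.18588634]
265.8475991649269 167.7828810020877 [ 0.505  -0.1096  0.105 ] [ 0.5012 -0.11    0.089 ]
```

View pics/w1.png

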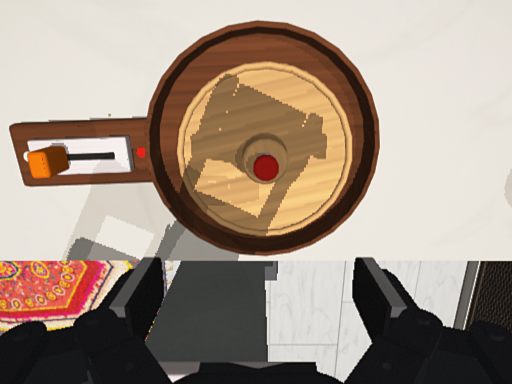

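```bash
python3 - <<'E'
from h import *
C=cam("wrist")
for nm,z,pts in(("dish",.044,[(148,138),(379,138),(264,21),(264,255)]),("tray",.050,[(178,148),(353,148),(265,62),(265,237)])):
    P=np.array([at_z("wrist",p,z,C) for p in pts]); print(nm,(P[2,0]+P[3,0])/2,(P[0,1]+P[1,1])/2,P[2,0]-P[3,0],P[0,1]-P[1,1])
im=cv2.imread("pics/w1.png");cv2.imwrite("pics/c1.png",cv2.resize(im[110:210,205:325],None,fx=5,fy=5,interpolation=cv2.INTER_CUBIC))
E
```

```text
dish 0.50825 -0.10794999999999999 0.25229999999999997 0.2469
tray 0.50305 -0.11005 0.18850000000000006 0.1857
```

View pics/c1.png

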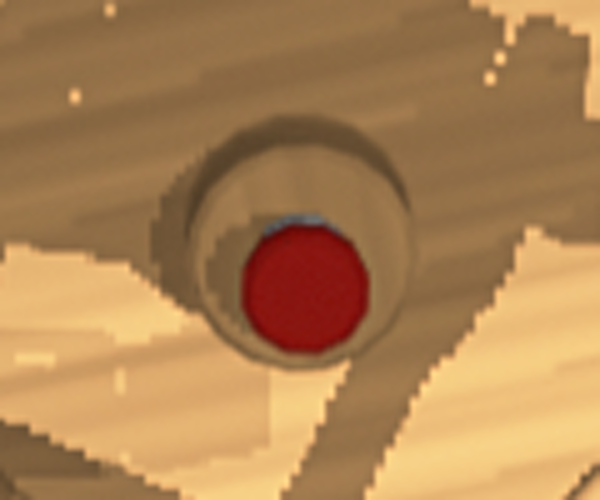

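```bash
python3 - <<'E'
from h import *
C=cam("wrist")
h=at_z("wrist",(205+303/5,110+256/5),.080,C); print(h)
for z in(.08,.092,.1,.108): print(z,proj("wrist",[h[0],h[1],z],C)*1-[205,110], (proj("wrist",[h[0],h[1],z],C)-[205,110])*5)
E
```

```text
[ 0.5049 -0.1096  0.08  ]
0.08 [60.57777536 51.21707311] [302.88887678 256.08536556]
0.092 [60.85239813 53.95423818] [304.26199064 269.77119092]
0.1 [61.04691576 55.89299538] [305.23457881 279.46497691]
0.108 [61.25140255 57.93111517] [306.25701277 289.65557587]
```

>>> step_arm(targets="5 4 30 0;10 8 70 0;10 8 105 0;10 8 135 0;10 8 155 0;10 8 170 0;10 8 178 0;10 8 179 0;10 8 179 0")

```text
t: 7.6
tcp_pos: [0.5051, -0.1099, 0.0534]
tool_rot: [1.0, -0.0, -0.001, -0.0]
force: [0.3, -0.9, 0.2]
finger_gap: 0.997
gripper_force: 0.0
```

>>> step_arm(targets="0 0 0 0;0 0 0 0;0 0 0 0;0 0 0 0;0 0 0 0;0 0 0 0;0 0 -1 0;0 0 -1 0", gripper=1, squeeze=70)

```text
t: 8.4
tcp_pos: [0.5078, -0.1087, 0.0578]
tool_rot: [1.0, -0.001, 0.003, -0.0]
force: [1.5, 7.9, 16.6]
finger_gap: 0.248
gripper_force: 72.8
```

```bash
python3 - <<'E'
from h import *
C=snap("wrist","w2"); s=manip.sense(); print(s["tcp_pos"],s["force"],s["finger_gap"])
manip.snapshot("scene"); im=manip.snapshot("scene")[:,:,::-1]
w=cv2.imread("pics/w2.png")
a=cv2.resize(im[150:260,200:340],(560,440),interpolation=cv2.INTER_CUBIC)
cv2.imwrite("pics/c2.png",np.vstack([cv2.resize(w,(400,300)),cv2.resize(a,(400,300))]))
E
```

```text
[ 0.50778599 -0.10869043  0.05782699] [ 1.55583319  8.2268597  16.71888986] 0.24935078380652853
```

View pics/c2.png

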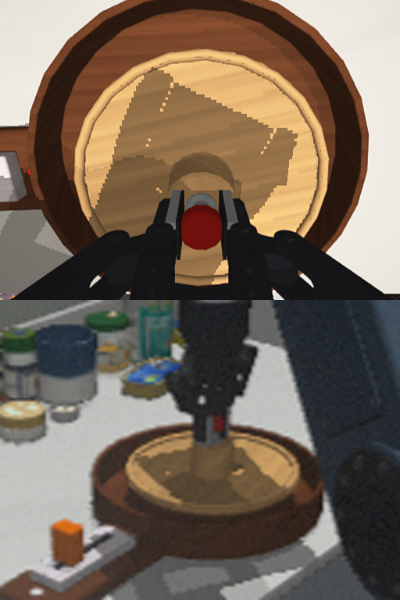

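>>> step_arm(targets="0 0 0 0;0 0 0 0;0 0 0 0;0 0 0 0;0 0 5 0;0 0 9 0;0 0 12 0;0 0 12 0;0 0 12 0", gripper=0)

```text
t: 9.45
tcp_pos: [0.5054, -0.11, 0.0426]
tool_rot: [1.0, -0.0, -0.0, -0.0]
force: [-0.7, 0.5, 0.2]
finger_gap: 1.001
gripper_force: 0.0
```

```bash
python3 - <<'E'
from h import *
C=snap("wrist","w3"); s=manip.sense(); print(s["tcp_pos"],s["force"],s["finger_gap"])
im=cv2.imread("pics/w3.png").astype(int); b,g,r=im[...,0],im[...,1],im[...,2]
m=((r>80)&(g<50)&(b<50)).astype(np.uint8); n,l,st,ce=cv2.connectedComponentsWithStats(m)
for i in range(1,n):
    if st[i,4]>150: print(st[i],ce[i],at_z("wrist",ce[i],.108,C))
E
```

```text
[ 0.50552169 -0.11008709  0.0428116 ] [-0.09671929 -0.32827731  0.80108293] 1.0013344543754112
[ 223  277   62   65 3229] [253.49922577 309.45710746] [ 0.509  -0.1092  0.108 ]
```

View pics/w3.png

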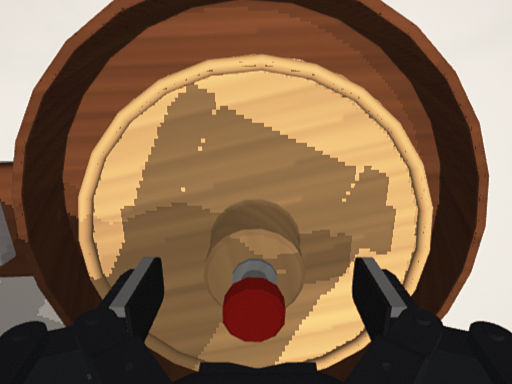

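The pin is still up with the knob at (253,309). The fingers are open on both sides of the hub and lower than before. Now I grip.

>>> step_arm(targets="3 0 0 0;3 0 0 0;3 0 0 0;3 0 0 0;3 0 0 0;3 0 0 0;3 0 0 0;3 0 0 0", gripper=1, squeeze=50)

```text
t: 10.3
tcp_pos: [0.5087, -0.1097, 0.0435]
tool_rot: [1.0, -0.0, 0.0, -0.0]
force: [-0.3, 2.0, 5.3]
finger_gap: 0.511
gripper_force: 50.8
```

>>> step_arm(targets="-1.5 3 -1 0;-3 6.3 -1 0;-7 4.8 -1 0;-10.5 2 -1 0;-12.7 -2 -1 0;-13.5 -6.5 -1 0;-13.5 -6.5 -1 0")

```text
t: 11.0
tcp_pos: [0.4956, -0.105, 0.044]
tool_rot: [1.0, 0.002, 0.001, 0.002]
force: [-0.9, -5.6, -4.6]
finger_gap: 0.513
gripper_force: 52.1
```

>>> step_arm(targets="0.8 -4.4 0.5 0;3 -8.4 0.5 0;6.5 -11.3 0.5 0;10.7 -12.8 0.5 0;15.3 -12.8 0.5 0;19.5 -11.3 0.5 0;23 -8.4 0.5 0;23 -8.4 0.5 0")

```text
t: 11.8
tcp_pos: [0.5006, -0.1039, 0.0446]
tool_rot: [1.0, 0.007, -0.018, 0.005]
force: [-42.8, -46.9, 26.8]
finger_gap: 0.509
gripper_force: 54.9
```

The tray is caught near (0.5006, -0.104), which means the pin is probably in the socket. I ease off.

>>> step_arm(targets="-9 5 0 0;-17 9.5 0 0;-17 9.5 0 0;-17 9.5 0 0")

```text
t: 12.2
tcp_pos: [0.4989, -0.1049, 0.0435]
tool_rot: [1.0, 0.001, -0.002, 0.0]
force: [-7.6, -8.2, 4.2]
finger_gap: 0.51
gripper_force: 53.6
```

```bash
python3 - <<'E'
from h import *
C=snap("wrist","w4"); s=manip.sense(); print(s["tcp_pos"],s["force"],s["finger_gap"],s["t"])
E
```

```text
[ 0.49895761 -0.10485383  0.04356081] [-7.67943058 -9.54229665  5.10888182] 0.5101865908578688 12.25
```

View pics/w4.png

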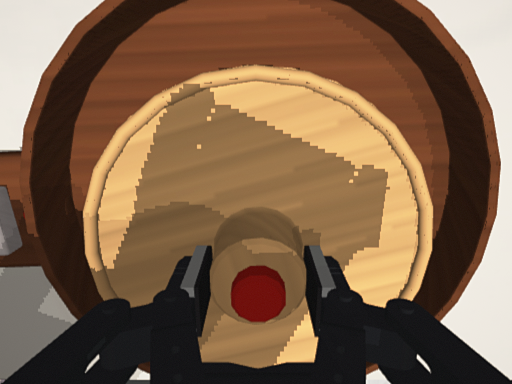

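The knob at (259,293) sits on the hub and no pin shaft shows, so the pin is down. I release and rise.

>>> step_arm(targets="-1 1 0 0;-1 1 0 0;-1 1 0 0;-1 1 0 0;-1 1 -25 0;-1 1 -70 0;-1 1 -110 0;-1 1 -150 0;-1 1 -180 0;-1 1 -180 0;-1 1 -180 0", gripper=0)

```text
t: 13.35
tcp_pos: [0.5002, -0.1054, 0.2239]
tool_rot: [1.0, 0.0, 0.001, 0.0]
force: [0.3, -0.1, -0.3]
finger_gap: 1.002
gripper_force: 0.0
```

```bash
python3 - <<'E'
from h import *
C=snap("wrist","w5"); s=manip.sense(); print(s["tcp_pos"],s["t"])
im=cv2.imread("pics/w5.png")
print([ (r["position"],r["p"],at_z("wrist",r["position"],.074,C)) for r in manip.mark_of("wrist","lock_top")[:2]])
i=im.astype(int); b,g,r=i[...,0],i[...,1],i[...,2]
m=((r>80)&(g<50)&(b<50)).astype(np.uint8); n,l,st,ce=cv2.connectedComponentsWithStats(m)
for k in range(1,n):
    if st[k,4]>150:
        print(st[k],ce[k],at_z("wrist",ce[k],.108,C),at_z("wrist",ce[k],.092,C)); x,y=ce[k].astype(int); cv2.imwrite("pics/c5.png",cv2.resize(im[y-60:y+40,x-60:x+60],None,fx=5,fy=5,interpolation=cv2.INTER_CUBIC))
E
```

```text
[ 0.49935424 -0.10510013  0.22273392] 13.4
[([28.5, 170.9], 0.74, array([0.5022, 0.1197, 0.074 ]))]
[ 29 154  32  30 465] [ 49.0344086  166.11182796] [0.5149 0.0765 0.108 ] [0.5112 0.0869 0.092 ]Traceback (most recent call last):
  File "<stdin>", line 9, in <module>
cv2.error: OpenCV(4.12.0) /io/opencv/modules/imgproc/src/resize.cpp:4208: error: (-215:Assertion failed) !ssize.empty() in function 'resize'
```

```bash
python3 - <<'E'
from h import *
im=cv2.imread("pics/w5.png"); x,y=proj("wrist",[.502,-.105,.085]).astype(int); print(x,y)
cv2.imwrite("pics/c5.png",cv2.resize(im[y-50:y+50,x-60:x+60],None,fx=5,fy=5,interpolation=cv2.INTER_CUBIC))
for z in(.08,.092,.108): print(proj("wrist",[.502,-.105,z]))
E
```

```text
257 172
[257.1755501 171.2826488]
[257.1411917  174.45270158]
[257.09117711 179.06726219]
```

View pics/c5.png

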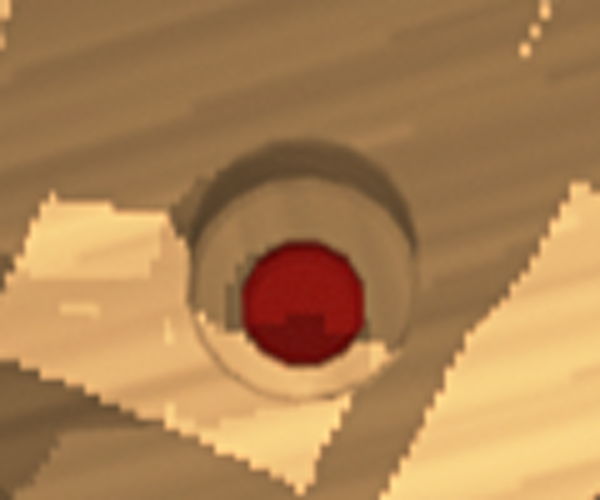

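The knob-to-hub offset in this view puts the knob top at 92 mm, so the pin is fully down. I move to the white-dot side of the slide with the fingers shut.

>>> step_arm(targets="1 -35 0 0;2 -80 0 0;3 -125 0 0;3 -170 0 0;3 -215 0 0;3 -250 0 0;3 -265 0 0;3 -265 0 0;3 -265 0 0", gripper=1)

```text
t: 14.35
tcp_pos: [0.5026, 0.1585, 0.2224]
tool_rot: [1.0, 0.0, -0.001, 0.001]
force: [0.1, -1.0, 0.4]
finger_gap: -0.001
gripper_force: 0.0
```

>>> step_arm(targets="0 0 35 0;0 0 80 0;0 0 120 0;0 0 145 0;0 0 162 0;0 0 174 0;0 0 174 0;0 0 174 0")

```text
t: 15.15
tcp_pos: [0.5036, 0.1585, 0.0497]
tool_rot: [1.0, -0.001, 0.0, 0.0]
force: [-0.1, 0.2, 0.3]
finger_gap: -0.002
gripper_force: 0.0
```

>>> step_arm(targets="0 8 0 0;0 15 0 0;0 22 0 0;0 29 0 0;0 36 0 0;0 43 0 0;0 50 0 0;0 57 0 0;0 64 0 0;0 68 0 0;0 68 0 0")

```text
t: 16.25
tcp_pos: [0.5025, 0.0906, 0.0492]
tool_rot: [1.0, -0.0, -0.001, 0.0]
force: [-0.2, -0.4, -0.4]
finger_gap: 0.001
gripper_force: 0.0
```

>>> step_arm(targets="0 3 0 0;0 6 0 0;0 9 0 0;0 12 0 0;0 12 0 0")

```text
t: 16.75
tcp_pos: [0.5025, 0.0841, 0.0494]
tool_rot: [1.0, -0.002, -0.0, -0.004]
force: [1.7, 21.8, -0.1]
finger_gap: -0.006
gripper_force: 10.8
```

That is the hard stop at about 22 N. I back off, rise and check.

>>> step_arm(targets="0 -10 0 0;0 -28 0 0;0 -28 -30 0;0 -28 -75 0;0 -28 -120 0;0 -28 -150 0;0 -28 -170 0;0 -28 -170 0")

```text
t: 17.55
tcp_pos: [0.5047, 0.1071, 0.2223]
tool_rot: [1.0, 0.0, 0.003, 0.0]
force: [0.6, -0.9, -0.6]
finger_gap: 0.002
gripper_force: 0.0
```

```bash
python3 - <<'E'
from h import *
C=snap("wrist","w6"); s=manip.sense(); print(s["tcp_pos"],s["t"],s["force"])
print([ (r["position"],r["p"],at_z("wrist",r["position"],.074,C)) for r in manip.mark_of("wrist","lock_top")[:2]])
E
```

```text
[0.50338272 0.1070575  0.2204128 ] 17.6 [ 0.68724392  0.10985711 -0.59178885]
[([298.4, 177.4], 0.88, array([0.5014, 0.0661, 0.074 ]))]
```

View pics/w6.png

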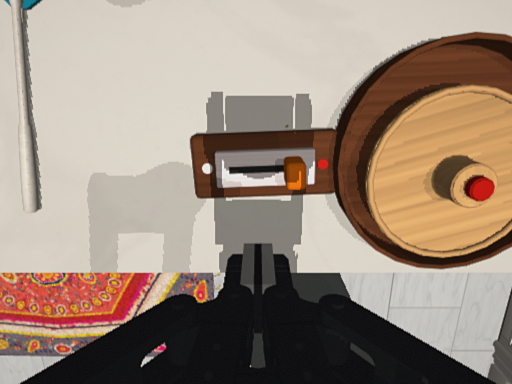

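```bash
python3 - <<'E'
from h import *
C=cam("wrist")
for n,p,z in(("white",(208,168.5),.036),("red",(323,164.5),.036),("barL",(215,168),.034),("barR",(315,165),.034),("slotL",(230,169),.034)): print(n,at_z("wrist",p,z,C))
im=cv2.imread("pics/w6.png").astype(int); b,g,r=im[...,0],im[...,1],im[...,2]
m=(r>150)&(g>50)&(g<170)&(b<60)&(r-g>50);m[:140]=0;m[210:]=0;m[:,:270]=0;m[:,318:]=0
for y in range(155,194,3): xs=np.nonzero(m[y])[0]; print(y,xs.min() if len(xs) else 0,xs.max() if len(xs) else 0)
# predicted corners of top for hypotheses of y
for yc in(.058,.062,.066,.07): print(yc,proj("wrist",[.503+.014,yc+.01,.074],C).round(1),proj("wrist",[.503-.014,yc-.01,.074],C).round(1))
E
```

```text
white [0.4986 0.1603 0.036 ]
red [0.503  0.0356 0.036 ]
barL [0.4987 0.1529 0.034 ]
barR [0.502  0.0439 0.034 ]
slotL [0.4975 0.1366 0.034 ]
155 0 0
158 0 0
161 0 0
164 0 0
167 0 0
170 299 300
173 298 301
176 299 301
179 298 301
182 288 301
185 287 301
188 288 299
191 0 0
0.058 [297.6 159.1] [316.8 187. ]
0.062 [293.4 159.1] [312.8 187. ]
0.066 [289.3 159.1] [308.7 187. ]
0.07 [285.1 159.1] [304.7 187. ]
```

The grip top (x 286–305) is at y ≈ 0.068. The track's home position from its 110 mm bar is 0.0684, and the push ended on a hard stop, so the slide is home. The knob at (482,188) is still down and the tool is clear.

```bash
python3 -c "
from station import manip
print(manip.sign_off())"
```

```text
the job is handed in; nothing more can be done
None
```

The job is handed in at about 17.6 s of the 54 s: the pin is down in the socket, the locking slide is at its red-dot stop, the gripper is clear, and the arm never went near the mug or the honey jar; no verdict came back.

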